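Unstack the plant pots onto their saucers

ROBOT

A 6-joint arm with a two-finger parallel gripper is mounted at the origin on the work surface. World frame = base frame: x ahead of the robot, y to its left, z up, the work surface at z = 0. Lengths are in mm, angles in rad, forces in N, time in s.
With the tool pointing down it reaches from about 400 to 925 mm from the base axis. Payload 12.5 kg.
Tool frame: the origin (TCP) lies midway between the tips of the shut fingers; the grasp point (between the pads) lies 19 mm behind it (env.tcp_to_grasp is the distance from the TCP to the grasp point, in mm); z points along the fingers, y is the line along which they close (so a half turn about z gives the same grasp; the last joint's range is limited). The gripper opens to 95 mm and grips with 3 to 60 N. Pads are 20 mm wide; open, the fingers measure 119 mm over their backs; the gripper's body (75 mm by 180 mm) begins 59 mm behind the grasp point.
Start: joints at [-1.215, 0.491, 1.559, -0, 1.092, -0.106], TCP at [278.5, -559.54, 214.661] pointing down, gripper open.
Joint ranges: [-3.1, 3.1], [-0.84, 2.19], [0.05, 2.79], [-1.13, 4.28], [0.06, 2.93], [-2.69, 2.69]. Speed limits (rad/s): [2.22, 2.22, 2.79, 3.14, 3.14, 3.14].

INTERFACE

Orientations are given as [roll, pitch, yaw] about the fixed x, y, z axes, in that order (R = Rz(yaw) Ry(pitch) Rx(roll)).
In Python, from cell import env gives the robot as it stands. The module is installed in compiled form; this text tells all that it offers.
- The arm moves only by the tool step_arm, never from a script. Its argument "plan" is a list that holds one entry, the list of rows, each a list of 5 numbers: the shift along the tool's x, y, z in mm, then the turn about the tool's z in degrees, then the opening, from -1 (shut) to 1 (fully open). A call has 1 to 8 rows; each row is the pose to reach, as a shift and turn from the pose commanded when the call began, along the tool's axes at that moment; what a row does not reach only later rows make up. A row lasts 1/12 s, in which the tool goes at most 41.7 mm and 7.16 degrees, less where a joint would pass 70% of its speed; a pose out of reach is approached as far as the arm can. A call with a gripper value outside its range is refused whole. The fingers move at their own pace and stop on an object; the grip force is fixed at half the most. Time passes only in rows, so rows that repeat a pose let the fingers close. It gives the time, the measured TCP pose, the force, the opening and the grip force at its end, in the units of the state.
- env.state(): the state, without advancing time (a new reading comes with each control period).
- env.read_camera(name): name is "side" or "top" or "wrist"; returns the picture (400x640x3 uint8, blue, green, red); there is no depth.
- env.get_calibration(name): a dict with "K" (3x3 intrinsics, pixels), "extrinsics" (4x4, takes a point from world to camera coordinates). Camera axes: x right, y up, looking along -z (the intrinsics and any distortion apply to the point x, -y, -z); pixel columns grow to the right and rows downward; lengths in mm; the calibration is good to about 2 mm. A picture is of the moment at which its call begins: read the wrist's pose just before it. get_calibration takes no time and is no camera call; for the wrist camera it gives the pose at the moment of the call.
- env.job_done(): hands the job in; it is judged then, once.
The state is a dict: "t": time; "joints": joint angles; "qvel": joint speeds; "tau": joint torques, N m; "eef_pos": TCP position; "tcp_rot": TCP orientation; "ft_force": force on the tool from outside, world axes, zero at the start; "moment": the same for the moment, N m; "opening": opening from 0.0 (shut) to 1.0 (fully open); "grip_force": force on a finger pad.
Only numpy, scipy, OpenCV 4.12 (cv2) and the standard library are available. Lean on these libraries where they do the work, as an engineer would, in place of code of your own. Each camera call takes 0.05 s, during which the arm holds its last target. There are 200 camera calls.

TASK

The stack of four terracotta plant pots is fresh from the kiln and their drip saucers lie about the bench. Take the stack apart from the top and stand each pot upright, flat inside its own saucer: the largest pot in the largest saucer, and so on down to the smallest in the smallest. Set the pots down rather than dropping or tipping them, and leave the jug and the wooden rib where they are.

Things in the scene. Friction and masses are not known exactly. Their poses are not given: they have to be found in the camera images.
- pot_large: Terracotta plant pot, large of four, round, open, upright: 66 mm tall, 70 mm across its straight belly (20 to 50 mm above the foot: grip here), foot 58 mm, closed-in rim 54 mm across, about 190 g. Starts on the bench, bottom of the stack. Origin: centre of the underside; z up; yaw means nothing.
- pot_medium: Terracotta plant pot, medium of four, round, open, upright: 57 mm tall, 60 mm across its straight belly (17 to 43 mm above the foot: grip here), foot 51 mm, closed-in rim 46 mm across, about 130 g. Starts foot on rim on the large pot, up to 3 mm off centre. Origin: centre of the underside; z up; yaw means nothing.
- pot_small: Terracotta plant pot, small of four, round, open, upright: 50 mm tall, 50 mm across its straight belly (15 to 38 mm above the foot: grip here), foot 44 mm, closed-in rim 39 mm across, about 85 g. Starts foot on rim on the medium pot, up to 3 mm off centre. Origin: centre of the underside; z up; yaw means nothing.
- pot_tiny: Terracotta plant pot, tiny of four, round, open, upright: 45 mm tall, 41 mm across its straight belly (14 to 34 mm above the foot: grip here), foot 36 mm, closed-in rim 32 mm across, about 55 g. Starts as the top of the stack, on the small pot, up to 3 mm off centre. Origin: centre of the underside; z up; yaw means nothing.
- saucer_large: The large one of four round terracotta drip saucers, loose on the bench, the one made for the large pot: 92 mm across the top, 11 mm high, low wall 4 mm thick, flat floor 4 mm above its underside; the pot's foot has about 11 mm of room all round on the floor. Light: it slides if pushed. Origin: centre of the underside; z up.
- saucer_medium: The medium one of four round terracotta drip saucers, loose on the bench, the one made for the medium pot: 82 mm across the top, 11 mm high, low wall 4 mm thick, flat floor 4 mm above its underside; the pot's foot has about 9.5 mm of room all round on the floor. Light: it slides if pushed. Origin: centre of the underside; z up.
- saucer_small: The small one of four round terracotta drip saucers, loose on the bench, the one made for the small pot: 72 mm across the top, 11 mm high, low wall 4 mm thick, flat floor 4 mm above its underside; the pot's foot has about 8 mm of room all round on the floor. Light: it slides if pushed. Origin: centre of the underside; z up.
- saucer_tiny: The tiny one of four round terracotta drip saucers, loose on the bench, the one made for the tiny pot: 64 mm across the top, 11 mm high, low wall 4 mm thick, flat floor 4 mm above its underside; the pot's foot has about 8 mm of room all round on the floor. Light: it slides if pushed. Origin: centre of the underside; z up.
- jug: A small white milk jug, a bystander: 72 mm tall, 62 mm across, loop handle towards its own +y (49 mm from the axis). Loose. Origin: centre of the underside; z up. To be left alone.
- rib: A flat wooden throwing rib, a bystander: rounded oblong 88 x 60 x 6 mm lying on the bench, long side along its own x. Loose. Origin: centre of the underside; z up. To be left alone.
Not all that is in view belongs to the job. Leave any turquoise look-alike of the saucer_medium alone.

How it is judged:
By the outcome, as a careful person would: the job done as asked, in the order asked, and still so for the second after the job is handed in, with the robot touching nothing.
It also fails if it takes over 109 s, if anything falls off the work surface, if the arm or the gripper's body presses on something with over 40 N, if the wrist force passes 120 N, or if a joint passes its speed limit or range.

## Working session

There is one attempt and no reset: what is moved stays moved. The work goes in short steps, Python scripts to look and compute and a tool call to move; the robot and the scene stay as the last step left them, time stands still between calls to the robot, and variables do not carry over. Pictures are saved under pics/ and viewed, at most 14 in all, crops included, and the job is handed in when it is done.

Besides the shell and the picture viewer there is one more tool, called after "Request:" as name(argument=value, ...), one argument or row to a line, values as JSON. step_arm: Moves the arm, as the interface text tells. Its arguments: {"type":"object","properties":{"plan":{"type":"array"}},"required":["plan"]}

```bash
mkdir -p pics
python3 - <<'E'
from cell import env
import cv2,numpy as np
for n in("top","side"):
    im=env.read_camera(n); cv2.imwrite(f"pics/{n}0.png",im)
    c=env.get_calibration(n); print(n,{k:(np.round(v,3).tolist() if not isinstance(v,str) else v) for k,v in c.items()})
s=env.state();print(s,env.tcp_to_grasp)
E
```

```text
top {'K': [[377.4, 0.0, 327.71], [0.0, 377.4, 194.172], [0.0, 0.0, 1.0]], 'extrinsics': [[0.005, -1.0, -0.011, 47.882], [0.997, 0.004, 0.075, -451.779], [-0.075, -0.011, 0.997, -967.679], [0.0, 0.0, 0.0, 1.0]]}
side {'K': [[393.509, 0.0, 314.784], [0.0, 393.509, 197.307], [0.0, 0.0, 1.0]], 'extrinsics': [[-0.679, -0.734, 0.017, 345.191], [0.514, -0.459, 0.725, -308.955], [-0.524, 0.501, 0.689, -766.002], [0.0, 0.0, 0.0, 1.0]]}
{'t': 0.1, 'joints': array([-1.21461368e+00,  4.91508375e-01,  1.55939131e+00,  1.37201605e-05,
        1.09170511e+00, -1.05592080e-01]), 'qvel': array([ 2.08784991e-04, -1.38707893e-03, -1.14119231e-03,  5.42912744e-05,
        1.17428592e-03,  1.07826011e-03]), 'tau': array([ 1.80115498e-03, -6.13625193e+01, -2.58603948e+01,  6.93164463e-02,
        4.70411615e-02, -7.38833864e-05]), 'eef_pos': array([ 278.41267963, -559.32111225,  214.11357023]), 'tcp_rot': array([-3.14058743e+00, -1.18776670e-04,  4.61768340e-01]), 'ft_force': array([ 0.81293305, -0.35794706, -0.24298496]), 'moment': array([-0.02728486,  0.00386652,  0.01154468]), 'grip_force': 0.0, 'opening': 0.997959828100744} 18.8
```

View pics/top0.png

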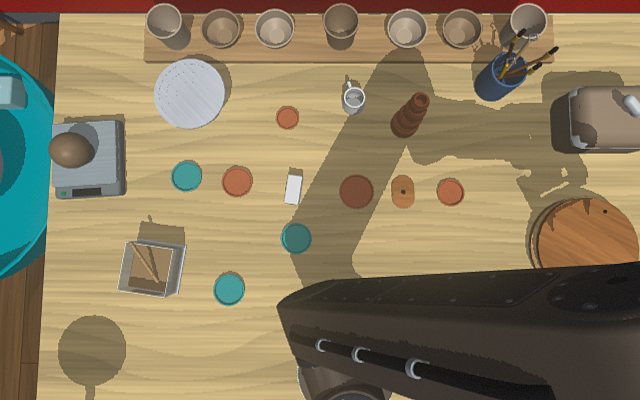

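View pics/side0.png

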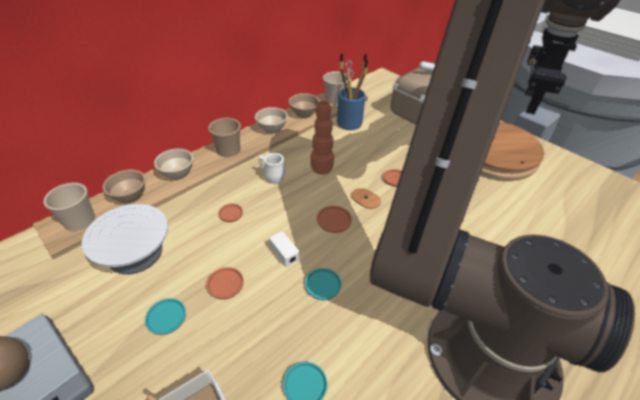

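The top view shows the stack at about (410,115) with its rim at (421,100). The terracotta saucers are at (288,117), (237,181), (356,191) in shadow, and (450,192). The jug is at (353,97), the rib at (403,191), and there are three turquoise decoys. The side view shows the stack upright at about x=322, rows 103–170.

```bash
cat > h.py <<'E'
from cell import env
import cv2,numpy as np
def ray(c,u,v):
    K,E=np.array(c["K"]),np.array(c["extrinsics"])
    d=np.linalg.inv(K)@[u,v,1]; d=np.array([d[0],-d[1],-d[2]])
    R,t=E[:3,:3],E[:3,3]; return -R.T@t, R.T@d
def onz(c,u,v,z):
    o,d=ray(c,u,v); return o+d*(z-o[2])/d[2]
def proj(c,p):
    E=np.array(c["extrinsics"]);q=E[:3,:3]@np.array(p,float)+E[:3,3]
    k=np.array(c["K"])@[q[0],-q[1],-q[2]];return k[:2]/k[2]
def blobs(im,amin=150,smin=90):
    h=cv2.cvtColor(im,cv2.COLOR_BGR2HSV)
    m=cv2.inRange(h,(0,smin,40),(12,255,255))
    m=cv2.morphologyEx(m,cv2.MORPH_OPEN,np.ones((3,3),np.uint8))
    cs,_=cv2.findContours(m,cv2.RETR_EXTERNAL,cv2.CHAIN_APPROX_NONE)
    return [c for c in cs if cv2.contourArea(c)>amin]
def outline(cal,c,z):
    """contour -> world circle at height z"""
    w=np.array([onz(cal,*p[0],z)[:2] for p in c],np.float32)
    (x,y),(a,b),_=cv2.fitEllipse(w); return x,y,a,b
E
python3 - <<'E'
from h import *
for n in("top","side"):
    im=cv2.imread(f"pics/{n}0.png");c=env.get_calibration(n)
    print(n)
    for k in blobs(im):
        (u,v),_=cv2.minEnclosingCircle(k)
        print(np.round([u,v,*outline(c,k,11)],1), cv2.boundingRect(k))
c=env.get_calibration("top");im=cv2.imread("pics/top0.png")
print("rim",onz(c,421,100,218),"base",onz(c,402,128,10), "cam",ray(c,0,0)[0])
cv2.imwrite("pics/st.png",cv2.resize(im[70:150,370:450],None,fx=7,fy=7,interpolation=cv2.INTER_CUBIC))
E
```

```text
top
[ 450.3  192.2  459.6 -269.2   61.1   68.2] (438, 180, 25, 26)
[356.2 191.2 459.8 -23.1  83.3  86.2] (340, 175, 34, 34)
[236.5 181.5 485.1 290.6  75.6  78.6] (222, 167, 30, 30)
[287.  117.3 657.1 159.8  59.3  60.2] (276, 107, 23, 22)
[ 419.   105.5  693.4 -195.2   35.9   63.9] (413, 93, 16, 26)
[ 319.5    6.   968.2  172.5   33.5 3178.5] (0, 0, 640, 13)
side
[224.  281.5 484.3 292.7  77.8  80.6] (206, 267, 37, 32)
[333.9 218.  460.7 -22.6  87.2  91.3] (317, 206, 35, 27)
[230.5 213.  655.9 162.   59.3  62.6] (219, 204, 24, 18)
[ 392.6  176.2  465.4 -265.3   50.9   74. ] (383, 169, 19, 17)
[ 322.   136.5  740.1 -248.3   62.4  503.5] (311, 100, 23, 74)
[ 227.5  120.  1692.4 -140.3 1638.1 2735. ] (0, 0, 456, 241)
rim [ 636.61225409 -147.9205199   218.        ] base [ 629.34917804 -146.3777922    10.        ] cam [377.87152386  39.239751   999.23621568]
```

View pics/st.png

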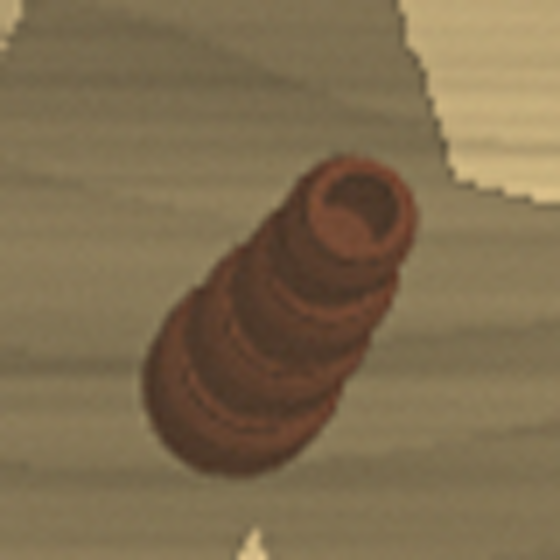

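Request:
step_arm(
  plan=[
    [[0,0,-80,0,1],[0,0,-80,7,1],[250,-105,-116,14,1],[250,-105,-116,20,1],[250,-105,-116,26.5,1],[250,-105,-116,26.5,1],[250,-105,-116,26.5,1],[250,-105,-116,26.5,1]],
  ],
)

```text
t: 0.77
eef_pos: [441.1, -370.1, 327.7]
tcp_rot: [-3.141, 0.0, -0.001]
ft_force: [0.7, -0.5, -0.4]
opening: 1.0
grip_force: 0.0
```

Request:
step_arm(
  plan=[
    [[182,-205,0,0,1],[182,-205,0,0,1],[182,-205,0,0,1],[182,-205,0,0,1],[182,-205,0,0,1],[182,-205,0,0,1],[182,-205,0,0,1],[182,-205,0,0,1]],
  ],
)

```text
t: 1.43
eef_pos: [624.7, -163.0, 326.5]
tcp_rot: [-3.141, 0.001, 0.003]
ft_force: [0.2, -0.8, 0.7]
opening: 0.997
grip_force: 0.0
```

Run:
```python
from h import *
env.read_camera("top")
s=env.state();c=env.get_calibration("wrist");im=env.read_camera("wrist");cv2.imwrite("pics/w1.png",im)
print(s["eef_pos"],s["qvel"].round(3),ray(c,320,200),c["K"])
top=env.read_camera("top");cv2.imwrite("pics/top1.png",top);ct=env.get_calibration("top")
for k in blobs(top):
    (u,v),_=cv2.minEnclosingCircle(k); print(np.round([u,v,*outline(ct,k,11)],1))
print("proj rim",proj(c,(637,-149,218)))
```

```text
[ 623.46131279 -164.84506423  326.59171385] [-0.055 -0.02   0.025 -0.01  -0.002 -0.025] (array([ 690.46267032, -165.40271322,  497.59977744]), array([-0.24281209,  0.00595881, -0.97007532])) [[358.4271094    0.         322.08562542]
 [  0.         358.4271094  199.1612217 ]
 [  0.           0.           1.        ]]
[356.1 191.  460.8 -24.6  87.3  88. ]
[236.5 181.5 484.5 291.1  77.7  78.1]
[287.1 117.7 656.7 159.7  58.6  59.6]
[ 410.3  114.2  661.9 -167.3   65.   139.4]
[ 620.     5.5  967.2 -739.6   34.5  131.1]
[ 226.5    6.   968.3  384.8   34.3 2044.3]
proj rim [301.52174316 179.7273888 ]
```

View pics/w1.png

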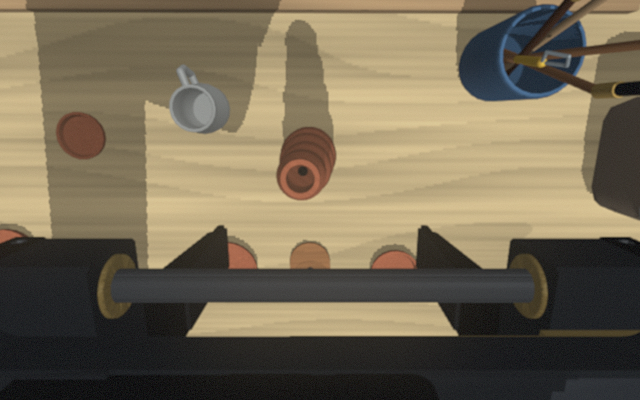

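The wrist view shows the rim centred at about (301,178), with the stack leaning up and right, the jug at (200,108) and the tiny saucer at (81,135).

Run:
```python
from h import *
c=env.get_calibration("wrist");im=cv2.imread("pics/w1.png")
print("rim",onz(c,301,178,218).round(1))
for k in blobs(im): print(cv2.boundingRect(k),np.round(outline(c,k,11),1))
g=im[120:210,255:355];cv2.imwrite("pics/w1c.png",cv2.resize(g,None,fx=6,fy=6,interpolation=cv2.INTER_CUBIC))
for p in[(637,-149,218),(637,-149,33)]: print(proj(c,p))
print(env.state()["eef_pos"])
```

```text
rim [ 637.1 -150.9  218. ]
(372, 250, 45, 19) [ 476.1 -273.3   29.2   69.4]
(227, 243, 30, 26) [480.5 -46.6  37.2  49.2]
(0, 229, 24, 15) [514.9 283.4  18.6  38.1]
(277, 128, 58, 72) [ 618.3 -144.9   72.8  102.2]
(56, 112, 49, 47) [656.5 157.   60.9  63.7]
[298.66448847 178.08765539]
[307.79805196 151.90522872]
[ 622.14641294 -167.06707725  327.08546107]
```

View pics/w1c.png

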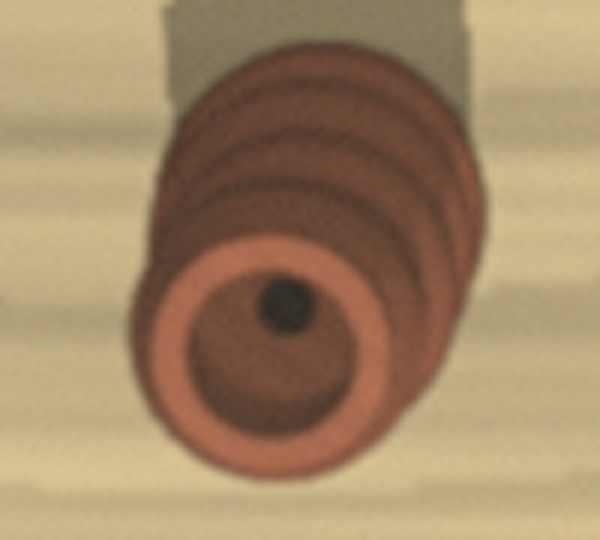

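Request:
step_arm(
  plan=[
    [[15,-18,0,0,1],[15,-18,40,0,1],[15,-18,70,0,1],[15,-18,85,0,1],[15,-18,85,0,1],[15,-18,85,0,1],[15,-18,85,0,1],[15,-18,85,0,1]],
  ],
)

```text
t: 2.25
eef_pos: [637.8, -149.7, 244.4]
tcp_rot: [3.141, -0.003, -0.001]
ft_force: [-0.6, 0.4, -0.1]
opening: 1.0
grip_force: 0.0
```

Request:
step_arm(
  plan=[
    [[0,0,30,0,1],[0,0,50,0,0.6],[0,0,60,0,0.3],[0,0,60,0,0.1],[0,0,60,0,0.1],[0,0,60,0,0.1],[0,0,60,0,0.1],[0,0,60,0,0.1]],
  ],
)

```text
t: 2.92
eef_pos: [637.8, -149.1, 183.7]
tcp_rot: [3.141, -0.002, -0.001]
ft_force: [-0.3, -0.1, 0.9]
opening: 0.583
grip_force: 0.0
```

Request:
step_arm(
  plan=[
    [[0,0,0,0,-0.05],[0,0,0,0,-0.1],[0,0,0,0,-0.15],[0,0,0,0,-0.2],[0,0,0,0,-0.4],[0,0,0,0,-0.4],[0,0,0,0,-0.4],[0,0,0,0,-0.4]],
  ],
)

```text
t: 3.58
eef_pos: [637.5, -149.0, 182.7]
tcp_rot: [3.141, -0.0, -0.001]
ft_force: [-0.5, -0.2, 2.4]
opening: 0.424
grip_force: 30.0
```

Request:
step_arm(
  plan=[
    [[0,0,-10,0,-0.4],[0,0,-30,0,-0.4],[0,0,-50,0,-0.4],[5,-40,-50,0,-0.4],[10,-80,-50,0,-0.4],[15,-120,-50,0,-0.4],[15,-160,-50,0,-0.4],[15,-200,-50,0,-0.4]],
  ],
)

```text
t: 4.25
eef_pos: [652.4, 52.8, 233.1]
tcp_rot: [3.141, -0.0, -0.001]
ft_force: [0.9, 0.6, -1.0]
opening: 0.425
grip_force: 30.0
```

Run:
```python
from h import *
im=env.read_camera("side");cv2.imwrite("pics/s2.png",im[60:260,200:400])
cv2.imwrite("pics/s2.png",cv2.resize(im[60:260,160:420],None,fx=3,fy=3))
print(env.state()["eef_pos"])
```

```text
[651.95027975  59.39087786 233.12260099]
```

View pics/s2.png

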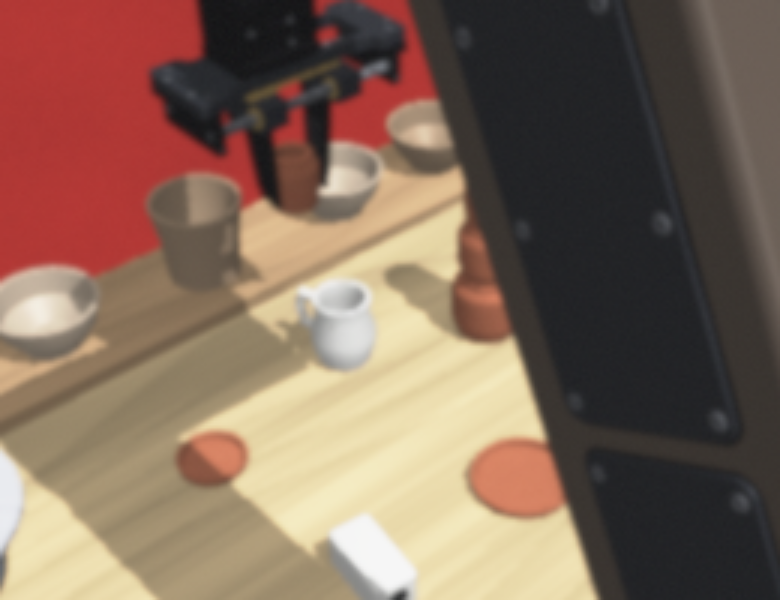

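The picture shows the tiny pot held upright at (295,180). The remaining stack stands undisturbed at (485,280), and the saucer at (212,458) is clear.

Request:
step_arm(
  plan=[
    [[4,-40,0,0,-0.4],[4,-75,10,0,-0.4],[4,-100,40,0,-0.4],[4,-109,80,0,-0.4],[4,-109,120,0,-0.4],[4,-109,150,0,-0.4],[4,-109,170,0,-0.4],[4,-109,170,0,-0.4]],
  ],
)

```text
t: 4.97
eef_pos: [654.6, 159.8, 58.3]
tcp_rot: [3.141, 0.007, -0.001]
ft_force: [-0.7, 0.3, -0.6]
opening: 0.424
grip_force: 30.0
```

Run:
```python
from h import *
env.read_camera("top");env.read_camera("top")
c=env.get_calibration("wrist");im=env.read_camera("wrist");cv2.imwrite("pics/w3.png",im)
print(env.state()["eef_pos"])
for k in blobs(im): print(cv2.boundingRect(k),np.round(outline(c,k,11),1))
```

```text
[657.49623605 160.04003279  64.08725242]
(300, 302, 46, 9) [592.9 159.3   6.6  33.6]
(274, 170, 96, 99) [651.  159.6  66.1  74.1]
```

View pics/w3.png

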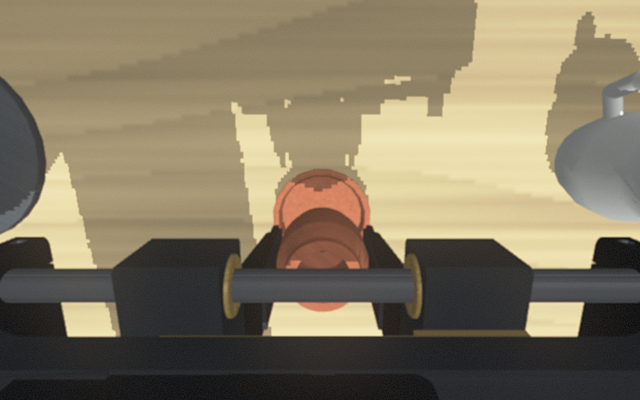

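The wrist view shows the saucer's far edge at row 170, its near edge at row 311 and its sides at columns 274 and 370, with the pot above it.

Run:
```python
from h import *
c=env.get_calibration("wrist")
f=onz(c,322,170,11);n=onz(c,322,311,11);print((f+n)/2,f-n,onz(c,274,213,11),onz(c,370,213,11),env.state()["eef_pos"])
```

```text
[638.4726794  159.52843065  11.        ] [ 9.92754592e+01 -2.25247582e-02  0.00000000e+00] [659.87966327 190.74537069  11.        ] [659.8806186  128.30740895  11.        ] [657.49623605 160.04003279  64.08725242]
```

Request:
step_arm(
  plan=[
    [[-1,0,20,0,-0.4],[-1,0,35,0,-0.4],[-1,0,42,0,-0.4],[-1,0,45,0,-0.4],[-1,0,46,0,-0.4],[-1,0,46,0,-0.4],[-1,0,46,0,-0.4],[-1,0,46,0,-0.4]],
  ],
)

```text
t: 5.78
eef_pos: [656.1, 160.1, 17.4]
tcp_rot: [-3.141, -0.001, -0.001]
ft_force: [-0.0, -0.5, -0.3]
opening: 0.423
grip_force: 30.0
```

Request:
step_arm(
  plan=[
    [[0,0,0.5,0,-0.4],[0,0,1,0,-0.4],[0,0,1.5,0,-0.4],[0,0,2,0,-0.4],[0,0,2.5,0,-0.4],[0,0,3,0,-0.4],[0,0,3,0,-0.4],[0,0,3,0,-0.4]],
  ],
)

```text
t: 6.45
eef_pos: [655.7, 160.0, 13.7]
tcp_rot: [3.142, -0.0, -0.001]
ft_force: [-0.6, -0.1, 2.8]
opening: 0.425
grip_force: 30.0
```

Request:
step_arm(
  plan=[
    [[0,0,0,0,-0.1],[0,0,0,0,0],[0,0,0,0,0.1],[0,0,0,0,0.15],[0,0,0,0,0.2],[0,0,-10,0,0.2],[0,0,-30,0,0.2],[0,0,-60,0,0.3]],
  ],
)

```text
t: 7.12
eef_pos: [654.6, 159.8, 72.6]
tcp_rot: [3.141, 0.004, -0.001]
ft_force: [-0.5, -0.5, -0.2]
opening: 0.628
grip_force: 0.0
```

Request:
step_arm(
  plan=[
    [[0,0,-40,0,0.5],[0,0,-80,0,1],[0,0,-120,0,1],[0,40,-140,0,1],[0,80,-150,0,1],[0,120,-150,0,1],[-5,160,-150,0,1],[-5,200,-150,0,1]],
  ],
)

```text
t: 7.78
eef_pos: [649.7, -41.7, 224.9]
tcp_rot: [3.141, -0.001, -0.0]
ft_force: [0.2, 0.9, 0.2]
opening: 0.998
grip_force: 0.0
```

Run:
```python
from h import *
env.read_camera("side");env.read_camera("side")
s=env.state();c=env.get_calibration("wrist");im=env.read_camera("wrist")
top=env.read_camera("top")
a=cv2.resize(im[60:300,200:520],(640,480)) 
b=cv2.resize(top[80:150,250:460],None,fx=3,fy=3)
cv2.imwrite("pics/w4.png",im); cv2.imwrite("pics/t4.png",b)
print(s["eef_pos"],onz(c,320,200,173),proj(c,(637,-149,173)))
```

```text
[650.23842059 -45.26543769 224.45013106] [661.66616003 -44.60507401 173.        ] [479.35084018 235.68875587]
```

View pics/w4.png

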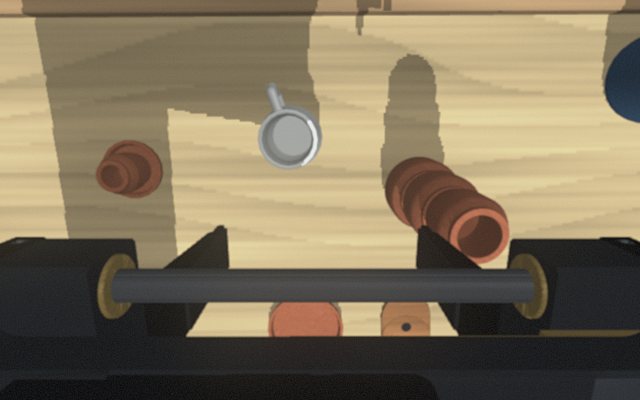

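The tiny pot stands in its saucer, rim at (114,176) and saucer at (131,168). The small pot's rim is at (479,233), which puts the stack top at about (638,-149).

Request:
step_arm(
  plan=[
    [[-8,40,0,0,1],[-12,75,0,0,1],[-12,100,0,0,1],[-12,109,0,0,1],[-12,109,15,0,1],[-12,109,30,0,1],[-12,109,30,0,1],[-12,109,30,0,1]],
  ],
)

```text
t: 8.65
eef_pos: [638.6, -147.4, 193.4]
tcp_rot: [-3.141, 0.001, 0.001]
ft_force: [0.2, -0.5, 0.4]
opening: 1.001
grip_force: 0.0
```

Request:
step_arm(
  plan=[
    [[0,1.5,20,0,1],[0,1.5,40,0,0.8],[0,1.5,52,0,0.5],[0,1.5,56,0,0.35],[0,1.5,56,0,0.3],[0,1.5,56,0,0.3],[0,1.5,56,0,0.3],[0,1.5,56,0,0.3]],
  ],
)

```text
t: 9.32
eef_pos: [638.9, -150.5, 138.6]
tcp_rot: [3.141, -0.002, -0.001]
ft_force: [0.7, -0.2, -0.7]
opening: 0.658
grip_force: 0.0
```

Request:
step_arm(
  plan=[
    [[0,0,0,0,0.2],[0,0,0,0,0.14],[0,0,0,0,0.1],[0,0,0,0,0.05],[0,0,0,0,-0.2],[0,0,0,0,-0.2],[0,0,0,0,-0.2],[0,0,0,0,-0.2]],
  ],
)

```text
t: 9.98
eef_pos: [638.5, -150.5, 137.6]
tcp_rot: [3.141, -0.0, -0.001]
ft_force: [-0.4, 0.3, 1.5]
opening: 0.516
grip_force: 30.0
```

Request:
step_arm(
  plan=[
    [[0,0,-10,0,-0.2],[0,0,-25,0,-0.2],[0,0,-40,0,-0.2],[-25,16,-40,0,-0.2],[-55,36,-40,0,-0.2],[-85,56,-40,0,-0.2],[-115,76,-40,0,-0.2],[-145,96,-40,0,-0.2]],
  ],
)

```text
t: 10.65
eef_pos: [491.9, -247.0, 178.1]
tcp_rot: [3.141, -0.0, -0.0]
ft_force: [0.6, -0.6, -0.2]
opening: 0.52
grip_force: 30.0
```

Request:
step_arm(
  plan=[
    [[-24,16,0,0,-0.2],[-34,21,0,0,-0.2],[-34,21,25,0,-0.2],[-34,21,50,0,-0.2],[-34,21,75,0,-0.2],[-34,21,90,0,-0.2],[-34,21,95,0,-0.2],[-34,21,95,0,-0.2]],
  ],
)

```text
t: 11.32
eef_pos: [459.4, -267.0, 81.9]
tcp_rot: [-3.141, 0.001, -0.001]
ft_force: [-0.4, -0.1, -0.7]
opening: 0.519
grip_force: 30.0
```

```bash
cat > look.py <<'E'
from h import *
import sys
env.read_camera("top");env.read_camera("top")
s=env.state();c=env.get_calibration("wrist");im=env.read_camera("wrist");cv2.imwrite("pics/"+sys.argv[1],im)
print(s["eef_pos"])
for k in blobs(im):
    x,y,w,h=cv2.boundingRect(k); 
    # side edges + far edge of the saucer rim at z=11
    p=k[:,0]; l=p[p[:,0].argmin()];r=p[p[:,0].argmax()];t=p[p[:,1].argmin()]
    print((x,y,w,h),*[onz(c,*q,11)[:2].round(1) for q in(l,r,t)])
E
python3 look.py w5.png
```

```text
[ 459.98985626 -267.50782119   83.36404318]
(283, 302, 80, 23) [ 387.1 -238.7] [ 385.5 -298.2] [ 387.1 -238.7]
(267, 161, 112, 108) [ 422.7 -228. ] [ 415.6 -309.1] [ 493.6 -272.1]
(0, 152, 47, 92) [499.7 -49.9] [452.3 -72.3] [499.7 -49.9]
```

View pics/w5.png

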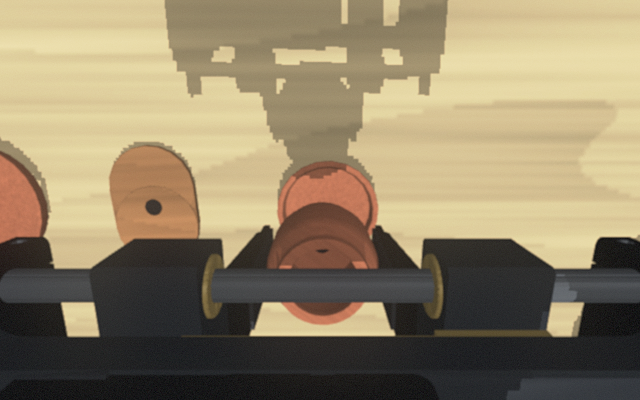

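The wrist view shows the small saucer's edges at columns 279 and 377, with its far edge at row 161. The pot is above it and the rib at (155,195) is clear.

Run:
```python
from h import *
c=env.get_calibration("wrist")
l,r=onz(c,279,205,11),onz(c,377,205,11);f=onz(c,328,161,11);print(l,r,(l+r)/2,f,f[0]-36)
print(env.state()["eef_pos"])
```

```text
[ 462.62300312 -237.93460234   11.        ] [ 462.6232589  -306.84616336   11.        ] [ 462.62313101 -272.39038285   11.        ] [ 493.66843852 -272.26064969   11.        ] 457.66843851531786
[ 460.03069916 -267.60409859   83.63604506]
```

Request:
step_arm(
  plan=[
    [[-1.5,3.5,20,0,-0.2],[-1.5,3.5,40,0,-0.2],[-1.5,3.5,52,0,-0.2],[-1.5,3.5,58,0,-0.2],[-1.5,3.5,61,0,-0.2],[-1.5,3.5,61,0,-0.2],[-1.5,3.5,61,0,-0.2],[-1.5,3.5,61,0,-0.2]],
  ],
)

```text
t: 12.13
eef_pos: [458.3, -271.1, 22.4]
tcp_rot: [3.141, -0.001, -0.001]
ft_force: [-0.3, 0.8, 0.1]
opening: 0.518
grip_force: 30.0
```

Request:
step_arm(
  plan=[
    [[0,0,0.5,0,-0.2],[0,0,1,0,-0.2],[0,0,1.5,0,-0.2],[0,0,2,0,-0.2],[0,0,2.5,0,-0.2],[0,0,3,0,-0.2],[0,0,3.5,0,-0.2],[0,0,3.5,0,-0.2]],
  ],
)

```text
t: 12.8
eef_pos: [457.9, -270.9, 18.5]
tcp_rot: [3.141, -0.0, -0.001]
ft_force: [-2.1, 0.9, 7.3]
opening: 0.519
grip_force: 30.0
```

Contact at 7 N, so I release here.

Request:
step_arm(
  plan=[
    [[0,0,-0.5,0,0.1],[0,0,-0.5,0,0.2],[0,0,-0.5,0,0.3],[0,0,-0.5,0,0.35],[0,0,-0.5,0,0.35],[0,0,-10,0,0.35],[0,0,-30,0,0.35],[0,0,-60,0,0.4]],
  ],
)

```text
t: 13.47
eef_pos: [457.0, -270.2, 77.5]
tcp_rot: [-3.139, 0.003, -0.001]
ft_force: [0.6, 0.2, 0.5]
opening: 0.69
grip_force: 0.0
```

Request:
step_arm(
  plan=[
    [[0,0,-40,0,0.5],[0,0,-80,0,1],[30,-20,-100,0,1],[60,-40,-105,0,1],[90,-60,-105,0,1],[115,-76,-105,0,1],[120,-80,-105,0,1],[120,-80,-105,0,1]],
  ],
)

```text
t: 14.13
eef_pos: [578.8, -189.6, 183.2]
tcp_rot: [3.142, -0.0, 0.002]
ft_force: [-0.2, -1.0, -0.2]
opening: 1.002
grip_force: 0.0
```

```bash
python3 look.py w6.png; python3 -c "
from h import *
c=env.get_calibration('wrist');print(proj(c,(638,-149,123)),proj(c,(458,-271,11)),proj(c,(458,-271,54)))"
```

```text
[ 577.15641729 -191.02155488  183.11344446]
(368, 302, 62, 35) [ 446.8 -240.3] [ 438.6 -305.7] [ 446.8 -240.3]
(380, 261, 36, 8) [ 488.1 -251.4] [ 487.  -287.7] [ 493.6 -263.6]
(136, 250, 44, 19) [ 4.979e+02 -4.000e-01] [500.1 -44.8] [505.6 -17.7]
(213, 76, 98, 90) [640.9 -89.9] [ 629.1 -180.2] [ 674.5 -126. ]
[253.78552588 120.17255333] [397.15609118 292.19033382] [406.4607983  314.75785111]
```

View pics/w6.png

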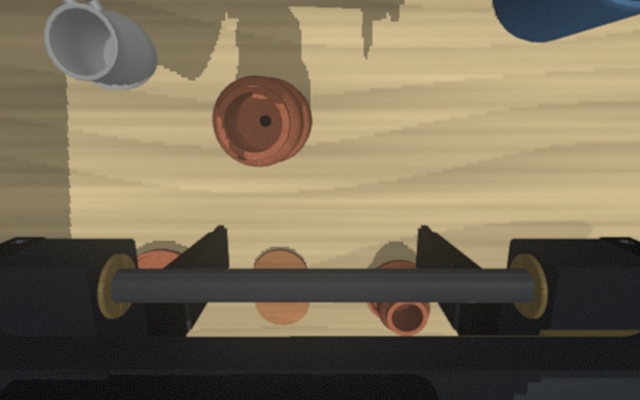

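The medium pot's rim is at (255,120), as predicted. The small pot stands upright in its saucer at (406,316).

Request:
step_arm(
  plan=[
    [[25,-17,0,0,1],[50,-34,0,0,1],[61,-42,0,0,1],[61,-42,0,0,1],[61,-42,15,0,1],[61,-42,25,0,1],[61,-42,25,0,1],[61,-42,25,0,1]],
  ],
)

```text
t: 14.95
eef_pos: [638.0, -149.7, 157.7]
tcp_rot: [-3.141, 0.002, -0.002]
ft_force: [1.1, 0.3, 0.4]
opening: 0.998
grip_force: 0.0
```

Request:
step_arm(
  plan=[
    [[0,0,25,0,1],[0,0,50,0,1],[0,0,68,0,0.8],[0,0,74,0,0.6],[0,0,74,0,0.5],[0,0,74,0,0.5],[0,0,74,0,0.5],[0,0,74,0,0.5]],
  ],
)

```text
t: 15.62
eef_pos: [639.5, -149.2, 85.5]
tcp_rot: [3.141, -0.002, -0.001]
ft_force: [0.0, 0.6, 0.8]
opening: 0.753
grip_force: 0.0
```

Request:
step_arm(
  plan=[
    [[0,0,0,0,0.4],[0,0,0,0,0.35],[0,0,0,0,0.3],[0,0,0,0,0.25],[0,0,0,0,0],[0,0,0,0,0],[0,0,0,0,0],[0,0,0,0,0]],
  ],
)

```text
t: 16.28
eef_pos: [639.0, -149.0, 84.2]
tcp_rot: [3.141, -0.0, -0.001]
ft_force: [0.1, 0.6, 2.1]
opening: 0.62
grip_force: 30.0
```

Request:
step_arm(
  plan=[
    [[0,0,-10,0,0],[0,0,-30,0,0],[0,0,-60,0,0],[-5,-15,-75,0,0],[-18,-50,-75,0,0],[-30,-86,-75,0,0],[-43,-123,-75,0,0],[-56,-160,-75,0,0]],
  ],
)

```text
t: 16.95
eef_pos: [582.2, 12.3, 159.6]
tcp_rot: [3.141, -0.0, -0.001]
ft_force: [0.5, 0.9, -2.2]
opening: 0.625
grip_force: 30.0
```

Request:
step_arm(
  plan=[
    [[-13,-37,0,0,0],[-26,-74,0,0,0],[-39,-111,0,0,0],[-52,-148,0,0,0],[-65,-185,0,0,0],[-78,-222,0,0,0],[-90,-255,0,0,0],[-98,-280,0,0,0]],
  ],
)

```text
t: 17.62
eef_pos: [483.9, 293.5, 159.5]
tcp_rot: [-3.141, -0.0, 0.001]
ft_force: [1.1, 0.8, -1.6]
opening: 0.623
grip_force: 30.0
```

Request:
step_arm(
  plan=[
    [[0,0,0,0,0],[0,0,15,0,0],[0,0,40,0,0],[0,0,60,0,0],[0,0,70,0,0],[0,0,70,0,0],[0,0,70,0,0],[0,0,70,0,0]],
  ],
)

```text
t: 18.28
eef_pos: [485.9, 291.2, 90.1]
tcp_rot: [-3.141, -0.001, -0.001]
ft_force: [0.5, 0.3, -0.8]
opening: 0.623
grip_force: 30.0
```

```bash
python3 look.py w7.png
```

```text
[485.80182215 291.27959967  90.19773932]
(267, 303, 112, 33) [408.3 333.4] [406.6 247.4] [408.3 333.4]
(255, 153, 135, 116) [444.9 341.1] [438.4 240.3] [524.2 293.6]
```

View pics/w7.png

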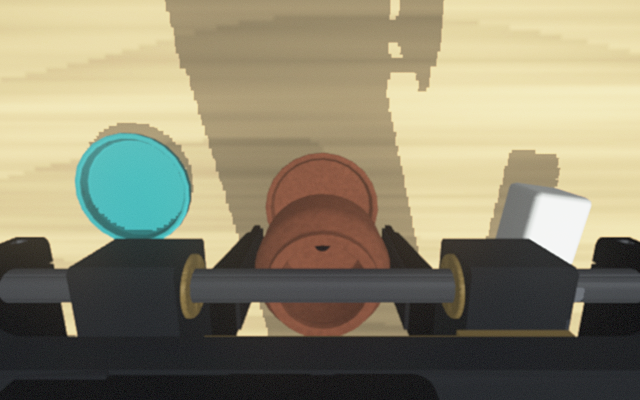

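The saucer's sides are at columns 265 and 377 and its far edge at row 153, so its centre is at about (483.5,291.5). It is aligned with the held pot.

Request:
step_arm(
  plan=[
    [[-2,0,20,0,0],[-2,0,40,0,0],[-2,0,53,0,0],[-2,0,60,0,0],[-2,0,64,0,0],[-2,0,64,0,0],[-2,0,64,0,0],[-2,0,64,0,0]],
  ],
)

```text
t: 19.1
eef_pos: [483.7, 291.3, 25.8]
tcp_rot: [-3.141, -0.001, -0.001]
ft_force: [-0.5, 0.4, -0.6]
opening: 0.624
grip_force: 30.0
```

Request:
step_arm(
  plan=[
    [[0,0,0.5,0,0],[0,0,1,0,0],[0,0,1.5,0,0],[0,0,2,0,0],[0,0,2.5,0,0],[0,0,3,0,0],[0,0,3.5,0,0],[0,0,3.5,0,0]],
  ],
)

```text
t: 19.77
eef_pos: [483.3, 291.2, 22.1]
tcp_rot: [3.142, -0.0, -0.001]
ft_force: [-2.1, -1.1, 7.5]
opening: 0.618
grip_force: 30.0
```

Request:
step_arm(
  plan=[
    [[0,0,-0.5,0,0.35],[0,0,-0.5,0,0.45],[0,0,-0.5,0,0.55],[0,0,-0.5,0,0.6],[0,0,-0.5,0,0.6],[0,0,-10,0,0.6],[0,0,-30,0,0.6],[0,0,-60,0,0.6]],
  ],
)

```text
t: 20.43
eef_pos: [482.3, 290.7, 80.9]
tcp_rot: [3.14, 0.004, -0.001]
ft_force: [-0.4, -0.2, 0.1]
opening: 0.801
grip_force: 0.0
```

Request:
step_arm(
  plan=[
    [[0,0,-40,0,0.6],[0,0,-70,0,1],[10,30,-80,0,1],[23,67,-80,0,1],[36,104,-80,0,1],[49,141,-80,0,1],[62,178,-80,0,1],[75,215,-80,0,1]],
  ],
)

```text
t: 21.1
eef_pos: [558.4, 74.3, 162.4]
tcp_rot: [3.142, -0.001, -0.0]
ft_force: [0.1, 0.9, 1.2]
opening: 0.997
grip_force: 0.0
```

Request:
step_arm(
  plan=[
    [[13,37,0,0,1],[26,74,0,0,1],[39,111,0,0,1],[52,148,0,0,1],[60,175,0,0,1],[60,175,0,0,1],[60,175,0,0,1],[60,175,0,0,1]],
  ],
)

```text
t: 21.77
eef_pos: [617.6, -98.5, 161.8]
tcp_rot: [-3.141, 0.0, -0.001]
ft_force: [-0.3, 1.0, 0.1]
opening: 0.998
grip_force: 0.0
```

```bash
python3 look.py w8.png; python3 -c "
from h import *
c=env.get_calibration('wrist');print(proj(c,(638,-149,66)),proj(c,(460,-24,11)))
im=env.read_camera('top');cv2.imwrite('pics/t8.png',cv2.resize(im[90:220,210:470],None,fx=3,fy=3))"
```

```text
[617.70312496 -97.78772748 161.91198432]
(206, 302, 88, 36) [470.2  19.4] [462.3 -68.8] [499.5  -0.8]
(340, 129, 87, 86) [ 636.  -114.5] [ 625.1 -193.1] [ 669. -145.]
(0, 107, 72, 70) [676.3 184.5] [650.2 126.5] [687.4 165.6]
[389.34583091 174.52412977] [249.2193883  337.00883284]
```

View pics/w8.png

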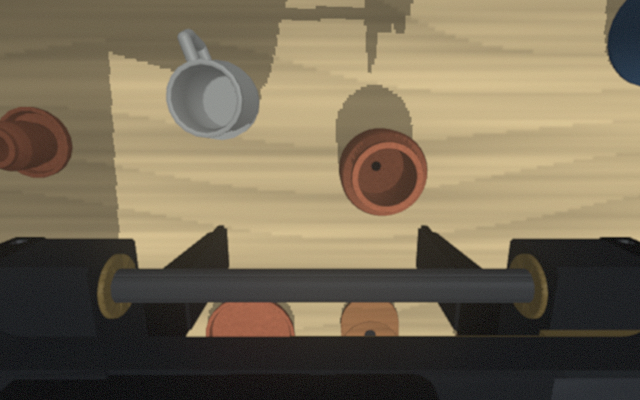

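The large pot's rim is at (388,174), matching the prediction of (638,-149).

Request:
step_arm(
  plan=[
    [[10,30,0,0,1],[20,51,0,0,1],[20,51,0,0,1],[20,51,10,0,1],[20,51,35,0,1],[20,51,60,0,1],[20,51,70,0,1],[20,51,70,0,1]],
  ],
)

```text
t: 22.63
eef_pos: [636.5, -148.4, 88.8]
tcp_rot: [-3.14, 0.005, 0.0]
ft_force: [0.1, 0.4, -0.4]
opening: 0.999
grip_force: 0.0
```

Request:
step_arm(
  plan=[
    [[0,0.5,20,0,1],[0,0.5,40,0,1],[0,0.5,58,0,1],[0,0.5,66,0,1],[0,0.5,68,0,1],[0,0.5,68,0,0.9],[0,0.5,68,0,0.8],[0,0.5,68,0,0.7]],
  ],
)

```text
t: 23.3
eef_pos: [638.6, -150.6, 24.9]
tcp_rot: [3.141, -0.002, -0.001]
ft_force: [-0.2, 0.3, 0.3]
opening: 0.881
grip_force: 0.0
```

Request:
step_arm(
  plan=[
    [[0,0,0,0,0.6],[0,0,0,0,0.55],[0,0,0,0,0.5],[0,0,0,0,0.45],[0,0,0,0,0.2],[0,0,0,0,0.2],[0,0,0,0,0.2],[0,0,0,0,0.2]],
  ],
)

```text
t: 23.97
eef_pos: [638.0, -150.4, 23.8]
tcp_rot: [-3.142, -0.0, -0.001]
ft_force: [-0.5, 3.1, 5.2]
opening: 0.728
grip_force: 30.0
```

Request:
step_arm(
  plan=[
    [[0,0,-10,0,0.2],[0,0,-30,0,0.2],[0,0,-60,0,0.2],[-15,-10,-80,0,0.2],[-40,-28,-80,0,0.2],[-68,-48,-80,0,0.2],[-97,-69,-80,0,0.2],[-126,-89,-80,0,0.2]],
  ],
)

```text
t: 24.63
eef_pos: [510.5, -60.8, 103.9]
tcp_rot: [3.141, -0.0, -0.001]
ft_force: [1.0, 0.9, -2.2]
opening: 0.725
grip_force: 30.0
```

Request:
step_arm(
  plan=[
    [[-28,-20,0,0,0.2],[-45,-32,0,0,0.2],[-52,-37,0,0,0.2],[-52,-37,0,0,0.2],[-52,-37,5,0,0.2],[-52,-37,10,0,0.2],[-52,-37,10,0,0.2],[-52,-37,10,0,0.2]],
  ],
)

```text
t: 25.3
eef_pos: [460.5, -24.9, 92.8]
tcp_rot: [-3.142, 0.001, -0.001]
ft_force: [-0.4, 0.0, -1.9]
opening: 0.727
grip_force: 30.0
```

```bash
python3 look.py w9.png; python3 -c "
from h import *
c=env.get_calibration('wrist');im=cv2.imread('pics/w9.png')
k=max(blobs(im),key=cv2.contourArea)[:,0]
# saucer side edges on rows near the top of the blob
for v in range(k[:,1].min()+2,k[:,1].min()+60,6):
    q=k[k[:,1]==v,0]
    if len(q): print(v,q.min(),q.max(),onz(c,q.min(),v,11)[:2].round(1),onz(c,q.max(),v,11)[:2].round(1))"
```

```text
[460.37749413 -24.69226404  93.24620049]
(252, 302, 141, 35) [381.7  29.7] [379.1 -80.1] [381.7  29.7]
(605, 166, 35, 76) [ 459.5 -232.1] [ 432.3 -262.7] [ 488.9 -249.3]
(243, 143, 159, 126) [418.7  34.8] [411.3 -85.5] [505.3 -17.5]
145 303 340 [503.8 -11.8] [503.8 -37.8]
151 290 353 [499.6  -2.6] [499.6 -47. ]
157 281 361 [495.4   3.9] [495.4 -52.7]
163 274 368 [491.1   9. ] [491.1 -57.8]
169 270 373 [486.8  12. ] [486.8 -61.5]
175 266 377 [482.5  15. ] [482.4 -64.5]
181 263 379 [478.1  17.3] [478.1 -66.1]
187 262 381 [473.7  18.2] [473.7 -67.7]
193 260 382 [469.2  19.8] [469.2 -68.6]
199 260 383 [464.8  20. ] [464.7 -69.5]
```

View pics/w9.png

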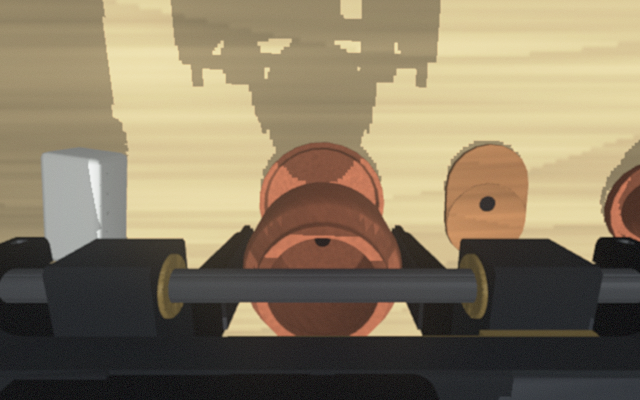

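The large saucer's centre comes out at about (459.5,-24.7), aligned with the held pot, so I lower it.

Request:
step_arm(
  plan=[
    [[-1,0,20,0,0.2],[-1,0,40,0,0.2],[-1,0,52,0,0.2],[-1,0,59,0,0.2],[-1,0,62,0,0.2],[-1,0,62,0,0.2],[-1,0,62,0,0.2],[-1,0,62,0,0.2]],
  ],
)

```text
t: 26.12
eef_pos: [459.5, -24.4, 32.2]
tcp_rot: [3.141, -0.001, -0.001]
ft_force: [-0.6, 0.4, -0.8]
opening: 0.726
grip_force: 30.0
```

Request:
step_arm(
  plan=[
    [[0,0,0.5,0,0.2],[0,0,1,0,0.2],[0,0,1.5,0,0.2],[0,0,2,0,0.2],[0,0,2.5,0,0.2],[0,0,3,0,0.2],[0,0,3.5,0,0.2],[0,0,3.5,0,0.2]],
  ],
)

```text
t: 26.78
eef_pos: [459.0, -24.3, 27.9]
tcp_rot: [3.142, 0.0, -0.001]
ft_force: [0.7, 0.3, -1.0]
opening: 0.723
grip_force: 30.0
```

Request:
step_arm(
  plan=[
    [[0,0,0.3,0,0.2],[0,0,0.6,0,0.2],[0,0,0.9,0,0.2],[0,0,1,0,0.2],[0,0,1,0,0.2],[0,0,1,0,0.2]],
  ],
)

```text
t: 27.28
eef_pos: [459.1, -24.4, 27.7]
tcp_rot: [3.141, -0.001, -0.001]
ft_force: [-2.4, 0.6, 12.3]
opening: 0.726
grip_force: 30.0
```

Contact, so I release and back off upward.

Request:
step_arm(
  plan=[
    [[0,0,-1,0,0.55],[0,0,-1,0,0.65],[0,0,-1,0,0.75],[0,0,-1,0,0.8],[0,0,-1,0,0.8],[0,0,-10,0,0.8],[0,0,-30,0,0.8],[0,0,-60,0,0.8]],
  ],
)

```text
t: 27.95
eef_pos: [458.0, -24.2, 86.7]
tcp_rot: [-3.141, 0.004, -0.001]
ft_force: [0.6, 0.0, 0.8]
opening: 0.899
grip_force: 0.0
```

Request:
step_arm(
  plan=[
    [[0,0,-40,0,0.8],[0,0,-80,0,0.8],[0,0,-120,0,0.8],[0,40,-160,0,0.8],[0,75,-180,0,0.8],[20,110,-180,0,0.8],[20,110,-180,0,0.8],[20,110,-180,0,0.8]],
  ],
)

```text
t: 28.62
eef_pos: [479.4, -136.3, 267.9]
tcp_rot: [3.141, -0.001, -0.003]
ft_force: [-0.2, -0.1, 0.4]
opening: 0.904
grip_force: 0.0
```

Run:
```python
from h import *
for n in("top","side"): env.read_camera(n)
t=env.read_camera("top");s=env.read_camera("side")
a=cv2.resize(t[80:220,200:480],(780,390));b=cv2.resize(s[130:330,160:420],None,fx=1,fy=1)
o=np.zeros((595,780,3),np.uint8);o[:390]=a;o[390:590,:260]=b
w=env.read_camera("wrist");o[390:590,270:590]=cv2.resize(w,(320,200));cv2.imwrite("pics/end.png",o)
print(env.state()["eef_pos"])
```

```text
[ 478.43252851 -133.14790773  266.7206199 ]
```

View pics/end.png

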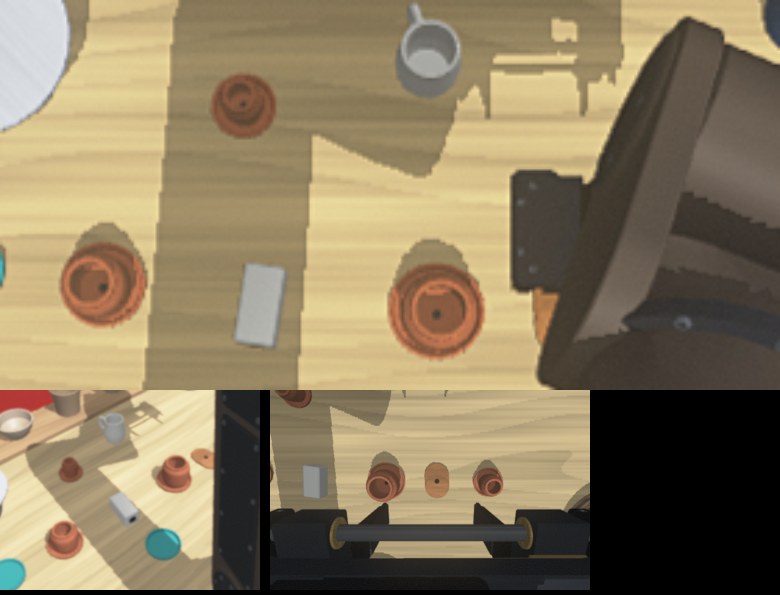

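All four pots stand upright inside their own saucers: tiny (243,105), medium (103,284) and large (436,310) in the top view, and small (488,482) in the wrist inset. The jug and rib have not moved.

```bash
python3 -c "
from cell import env
print(env.job_done())"
```

```text
the job is handed in; nothing more can be done
None
```

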